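# Pull-test two socketed optical posts and reject the loose one

### The arm

A 6-joint arm with a two-finger parallel gripper is mounted at the origin on a cart in front of the work surface, level with it; the furniture and walls round the work are solid. World frame = base frame: x ahead of the robot, y to its left, z up, the work surface at z = 0. Lengths are in m, angles in rad, forces in N, time in s.
With the tool pointing down it reaches from about 0.425 to 0.925 m from the base axis. Payload 12.5 kg.
Tool frame: the origin (TCP) lies midway between the tips of the shut fingers; the grasp point (between the pads) lies 19 mm behind it; z points along the fingers, y is the line along which they close (so a half turn about z gives the same grasp; the last joint's range is limited). The gripper opens to 85 mm and grips with 20 to 120 N. Pads are 22 mm wide; open, the fingers measure 114 mm over their backs; the gripper's body (76 mm by 85 mm) begins 54 mm behind the grasp point. The pads swing forward as they close: fully open they stand 13 mm farther back than shut.
Start: joints at [-1.406, 0.491, 1.559, -0, 1.092, -0.106], TCP at [0.167, -0.602, 0.198] pointing down, gripper open.
Joint ranges: [-3.1, 3.1], [-0.84, 2.19], [0.05, 2.79], [-1.13, 4.28], [0.06, 2.93], [-2.69, 2.69]. Speed limits (rad/s): [2.22, 2.22, 2.79, 3.14, 3.14, 3.14].

### API

Orientations are given as a rotation vector (axis times angle).
In Python, from workcell import ctrl gives the robot as it stands.
- The arm moves only by the shell command python3 -m creep 'ROWS' [FORCE]. ROWS is JSON, a list of rows, each a list of 3 entries, a list of its own where there are three numbers: the shift along the tool's x, y, z in m, then the turn, a rotation vector about the tool's x, y, z in degrees, then the finger opening in m, from 0 to 0.0854. A call has 1 to 5 rows; each row is the pose to reach, as a shift and turn from the pose commanded when the call began, along the tool's axes at that moment; what a row does not reach only later rows make up. A row lasts 1/8 s, in which the tool goes at most 62.5 mm and 10.7 degrees, less where a joint would pass 70% of its speed; a pose out of reach is approached as far as the arm can. A call with a gripper value outside its range is refused whole. The fingers move at their own pace and stop on an object; FORCE is the grip in N (left out, the last holds). Time passes only in rows, so rows that repeat a pose let the fingers close. It gives the time, the measured TCP pose, the force, the opening and the grip force at its end, in the units of the state.
- ctrl.get_obs(): the state, without advancing time (a new reading comes with each control period).
- ctrl.read_camera(name): name is "scene" or "side" or "wrist"; returns a dict with "color" (480x640x3 uint8, red, green, blue), "depth" (480x640 float32, m along the optical axis (not along the pixel's ray), 0 where there is no reading), "camera_matrix" (3x3 intrinsics, pixels), "eye" and "orientation" of the camera in the world; the wrist camera has in their place "hand_eye" (4x4, takes a point from camera to tool coordinates, whose origin is the TCP and whose axes are the flange's). Camera axes: x right, y down, z forward; pixel columns grow to the right and rows downward; lengths in m; the calibration is good to about 2 mm. A picture is of the moment at which its call begins: read the wrist's pose just before it.
- ctrl.hand_in(): hands the job in; it is judged then, once.
The state is a dict: "time_s": time; "joints": joint angles; "dq": joint speeds; "tau": joint torques, N m; "eef_pos": TCP position; "eef_rot": TCP orientation; "ft_force": force on the tool from outside, world axes, zero at the start; "moment": the same for the moment, N m; "opening": finger opening in m; "finger_force": force on a finger pad.
Only numpy, scipy, OpenCV 4.12 (cv2) and the standard library are available. Lean on these libraries where they do the work, as an engineer would, in place of code of your own. Each camera call takes 0.05 s, during which the arm holds its last target. There are 200 camera calls.

### The job

Pull-test both steel posts in the grey socket block: draw each straight up until it resists with about 15 N, and hold that pull steadily for about a second, never going above 22 N. One of the two is properly held and must be left in its socket; the other is not held and will draw right out: stand it upright in the red tray. Let go of everything and leave the things around undisturbed.

Things in the scene. Friction and masses are not known exactly. Their poses are not given: they have to be found in the camera images.
- socket_block: grey socket block screwed to the worktop (immovable), 50 x 130 x 30 mm high; origin at the centre of its underside, z up, its long side along its y. Two sockets in its top, 16 mm deep, at y = +40 and -40 mm from its centre (x = 0), one post in each. Which post stands in which socket varies
- post_a_mid (a point): centre of a steel post, 12.7 mm diameter, 50 mm long, standing upright in one of the sockets; the point is on its axis half-way up (25 mm from either end). Some 34 to 38 mm stand out of the block. Seated height may differ by up to 4 mm
- post_b_mid (a point): centre of the other steel post, same size and look, in the other socket. Both posts slide up against a drag of some 2 to 6 N; the post that is held goes tight after at most 4 mm of free play and then gives only 1 mm per 10 N of pull, the post that is not held goes on sliding with the same light drag, out of its socket
- retainer (a joint): stretch of the hidden retainer of whichever post is held, in m: 0 at rest, 0.001 per 10 N of upward pull
- tray: shallow red reject tray, fixed, 120 x 120 mm, rim 8 mm high and 4 mm thick, floor top 3 mm above its underside; origin at the centre of its underside, axes along its sides, z up
- lens_mount: bystander: lens in a ring on a short pedestal, 32 x 32 x 66 mm; origin at the centre of its underside
- vial: bystander: amber vial with black cap, 27 mm diameter, 60 mm high; origin at the centre of its underside
- slide_box: bystander: green slide box, 39 x 86 x 30 mm; origin at the centre of its underside

How it is judged:
On the way:
1. the post that is held is pulled upward with 11 to 22 N, steadily for 0.7 s (value of joint retainer between 0.0011 and 0.0022 m), for 0.7 s.
At the end, for the whole second after the job is handed in: the post that was not held stands upright (within 0.1 rad) and at rest on the floor of the red tray, its axis within 48 mm of the tray's centre along each side; the held post is still in its socket with no pull on it (under 3 N) (value of joint retainer below 0.0003 m and x of post_b_mid in the frame of tray between -0.048 and 0.048 m and y of post_b_mid in the frame of tray between -0.048 and 0.048 m and z of post_b_mid in the frame of tray between 0.024 and 0.032 m and angle between post_b_mid's own z axis and vertical below 0.1 rad and linear speed of post_b below 0.02 m/s); the robot touches nothing.
It fails at once if the held post is pulled with more than 22 N (value of joint retainer above 0.0022 m).
It fails at once if the lens mount is shifted by more than 15 mm (distance of lens_mount from where it was at the start of the episode above 0.015 m).
It fails at once if the vial is shifted by more than 15 mm (distance of vial from where it was at the start of the episode above 0.015 m).
It fails at once if the slide box is shifted by more than 15 mm (distance of slide_box from where it was at the start of the episode above 0.015 m).
It also fails if it takes over 64 s, if anything falls off the work surface, if the arm or the gripper's body presses on something with over 40 N, if the wrist force passes 120 N, or if a joint passes its speed limit or range.

## Working session

There is one attempt and no reset: what is moved stays moved. The work goes in short steps, Python scripts to look and compute and a shell command to move; the robot and the scene stay as the last step left them, time stands still between calls to the robot, and variables do not carry over. Pictures are saved under pics/ and viewed, at most 10 in all, crops included, and the job is handed in when it is done.

```bash
ls; mkdir -p pics
cat > h.py <<'E'
import numpy as np, cv2
from scipy.spatial.transform import Rotation as R
from workcell import ctrl
def cam(name,png=None):
    o=ctrl.get_obs(); c=ctrl.read_camera(name)
    if png: cv2.imwrite('pics/'+png,c['color'][:,:,::-1])
    K=np.array(c['camera_matrix']);d=c['depth'];v,u=np.mgrid[:480,:640]
    P=np.stack([(u-K[0,2])/K[0,0]*d,(v-K[1,2])/K[1,1]*d,d],-1)
    if name=='wrist':
        H=np.array(c['hand_eye']);P=P@H[:3,:3].T+H[:3,3]
        W=R.from_rotvec(o['eef_rot']).as_matrix();P=P@W.T+np.array(o['eef_pos'])
    else:
        q=np.array(c['orientation'])
        M=q if q.shape==(3,3) else (R.from_rotvec(q) if q.size==3 else R.from_quat(q)).as_matrix()
        P=P@M.T+np.array(c['eye'])
    P[d==0]=np.nan
    return c,P,o
E
python3 - <<'E'
from h import *
c,P,o=cam('scene','s1.png');print(c['eye'],c['orientation'],o)
c2,P2,_=cam('side','d1.png');print(c2['eye'],c2['orientation'])
np.savez('p.npz',P=P,P2=P2)
E
```

```text
pics
[0.29625775 0.47210094 0.71614109] [-0.8430262   2.62190461 -1.00450693] {'time_s': 0.0, 'joints': array([-1.40559845e+00,  4.91574646e-01,  1.55945218e+00,  2.18656686e-06,
        1.09172496e+00, -1.05616491e-01]), 'dq': array([-0.00089688,  0.00121206,  0.00083234,  0.00085176,  0.00030037,
        0.00038139]), 'tau': array([ 1.32479647e-03, -6.18435359e+01, -2.61595005e+01, -3.36254323e-05,
        3.98686534e-03, -2.02728671e-05]), 'eef_pos': array([ 0.16716532, -0.60194857,  0.19741746]), 'eef_rot': array([-3.11168806e+00, -4.23937485e-01,  5.11690039e-05]), 'ft_force': array([-0.15286781,  0.52658195, -0.23188672]), 'moment': array([-0.00735319, -0.01877952,  0.0215729 ]), 'finger_force': 0.0, 'opening': 0.08522971272868632}
[ 0.53488834 -0.82202518  0.49982336] [-2.06523904  0.09634951 -0.07627311]
```

View pics/s1.png

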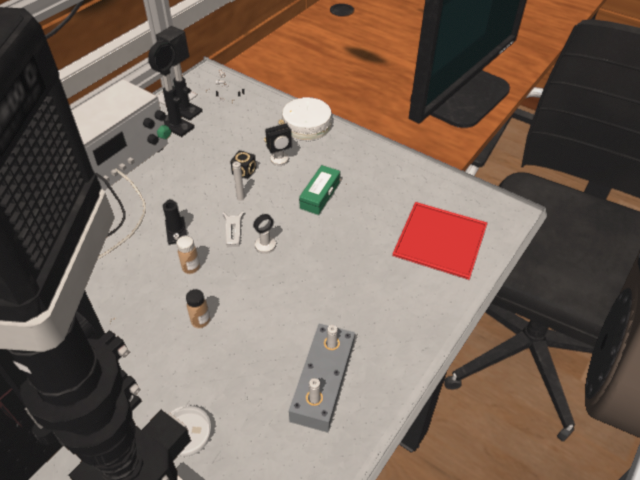

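View pics/d1.png

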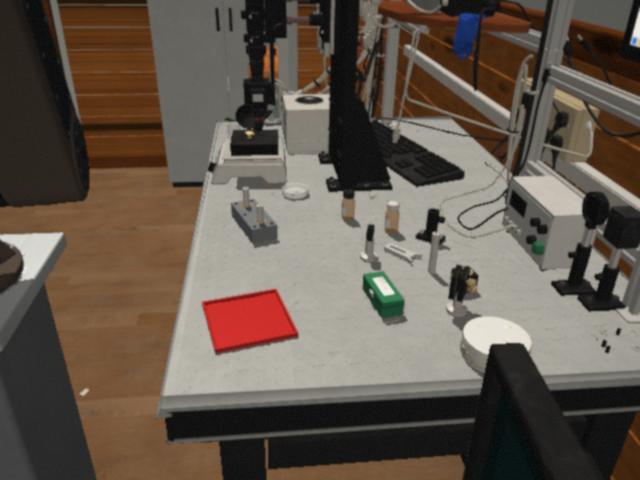

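The scene view shows the grey block with posts at about (332,335) and (315,388), and the red tray at (441,240). The vial (197,308), lens mount (264,232) and green box (320,190) stand to the left of both. The side view agrees.

Run:
```python
from h import *
z=np.load('p.npz');P=z['P'];P2=z['P2']
import cv2
img=cv2.imread('pics/s1.png');img2=cv2.imread('pics/d1.png')
for im,Q,n in((img,P,'scene'),(img2,P2,'side')):
    b,g,r=[im[...,i].astype(int) for i in range(3)]
    m=(r>150)&(g<80)&(b<80)&(abs(Q[...,2])<.03)
    q=Q[m].astype(np.float32);rc=cv2.minAreaRect(q[:,:2]);print(n,'tray',rc,np.nanmedian(q[:,2]))
    bx=np.array([Q[...,0]]);
    # region around block
    if n=='scene': s=np.s_[300:440,270:370]
    else: s=np.s_[180:250,225:285]
    q=Q[s].reshape(-1,3);q=q[~np.isnan(q).any(1)]
    t=q[(abs(q[:,2]-.03)<.006)].astype(np.float32);rc=cv2.minAreaRect(t[:,:2]);print('block top',rc,np.median(t[:,2]))
    p=q[q[:,2]>.042].astype(np.float32)
    _,l,cc=cv2.kmeans(p[:,:2].copy(),2,None,(3,50,1e-5),5,0)
    for k in(0,1):
        w=p[l[:,0]==k];tp=w[w[:,2]>w[:,2].max()-.006];print('post',w.mean(0),len(w),w[:,2].max(),'top',tp.mean(0),tp.min(0),tp.max(0))
for n,(u,v) in dict(vial=(197,297),lens=(264,225),box=(320,185)).items(): print(n,P[v,u])
```

```text
Traceback (most recent call last):
cv2.error: OpenCV(4.12.0) /io/opencv/modules/imgproc/src/convhull.cpp:143: error: (-215:Assertion failed) total >= 0 && (depth == CV_32F || depth == CV_32S) in function 'convexHull'
```

```bash
cat > m.py <<'E'
from h import *
z=np.load('p.npz');P=z['P'];P2=z['P2']
C=lambda a:np.ascontiguousarray(a[:,:2],dtype=np.float32)
img=cv2.imread('pics/s1.png');img2=cv2.imread('pics/d1.png')
print(P[240,441],P[430,380],P2[320,250])
for im,Q,n in((img,P,'scene'),(img2,P2,'side')):
    b,g,r=[im[...,i].astype(int) for i in range(3)]
    m=(r>150)&(g<80)&(b<80)&(abs(Q[...,2])<.03)
    q=Q[m];print(len(q));rc=cv2.minAreaRect(C(q));print(n,'tray',rc,np.nanmedian(q[:,2]))
    if n=='scene': s=np.s_[300:440,270:370]
    else: s=np.s_[180:250,225:285]
    q=Q[s].reshape(-1,3);q=q[~np.isnan(q).any(1)]
    t=q[(abs(q[:,2]-.03)<.006)];rc=cv2.minAreaRect(C(t));print('block top',rc,np.median(t[:,2]))
    p=q[q[:,2]>.042]
    _,l,cc=cv2.kmeans(C(p),2,None,(3,50,1e-5),5,0)
    for k in(0,1):
        w=p[l[:,0]==k];tp=w[w[:,2]>w[:,2].max()-.006];print('post',w.mean(0),len(w),w[:,2].max(),'top',tp.mean(0),tp.min(0),tp.max(0))
for n,(u,v) in dict(vial=(197,297),lens=(264,225),box=(320,185)).items(): print(n,P[v,u])
E
python3 m.py
```

```text
[ 0.50327653 -0.15257397  0.00226958] [0.41803962 0.16490654 0.00049522] [ 0.51005898 -0.15841088  0.00254373]
4470
scene tray ((0.5048385858535767, -0.15240196883678436), (0.11761632561683655, 0.12203297019004822), 13.137730598449707) 0.002740437466892287
block top ((0.5128476023674011, 0.15163388848304749), (0.05051848664879799, 0.13188469409942627), 19.52141571044922) 0.029594628743140228
post [0.49818521 0.19148211 0.06029698] 190 0.07028201977523629 top [0.49919717 0.18987773 0.06713619] [0.49247435 0.18317446 0.0644716 ] [0.50596503 0.1960863  0.07028202]
post [0.52473166 0.11606928 0.05729223] 155 0.06516420162598724 top [0.5256183  0.11461271 0.06276535] [0.51995332 0.10767353 0.05918456] [0.53233241 0.12093779 0.0651642 ]
3627
side tray ((0.5069717764854431, -0.15590274333953857), (0.11864671856164932, 0.12096604704856873), 12.972068786621094) 0.0023617118655059888
block top ((0.5152310132980347, 0.15007728338241577), (0.051868077367544174, 0.13559167087078094), 19.77895736694336) 0.028948606081441758
post [0.52905301 0.10797098 0.05404584] 78 0.06457537441441896 top [0.52844934 0.10905659 0.06199848] [0.5225853  0.10426278 0.05865658] [0.53378228 0.11543675 0.06457537]
post [0.50234178 0.1831479  0.05588847] 83 0.06772147412107093 top [0.50239436 0.18496044 0.06496967] [0.49738032 0.17705895 0.0623524 ] [0.50730811 0.19538764 0.06772147]
vial [0.70071196 0.17450855 0.05832231]
lens [0.71612763 0.01622314 0.04949491]
box [ 0.71009898 -0.11829298  0.03071216]
```

```bash
cat > go.py <<'E'
# usage: go.py x y z yawdeg(of tool y axis): prints shift (mm) and turn (deg) in tool axes from the present pose
from h import *; import sys
x,y,z,a=map(float,sys.argv[1:5]); o=ctrl.get_obs()
W=R.from_rotvec(o['eef_rot']);A=np.radians(a)
Y=np.array([np.cos(A),np.sin(A),0]);Z=np.array([0,0,-1.]);T=R.from_matrix(np.stack([np.cross(Y,Z),Y,Z],1))
print('t',o['time_s'],'pos',np.round(o['eef_pos'],4),'F',np.round(o['ft_force'],2),'open',round(o['opening'],4))
print('shift mm',np.round(W.inv().apply(np.array([x,y,z])-o['eef_pos'])*1e3,1),'turn',np.round((W.inv()*T).as_rotvec(degrees=True),2))
E
python3 go.py 0.42 -0.40 0.22 -34; python3 go.py 0.56 -0.13 0.22 -10
```

```text
t 0.1 pos [ 0.1672 -0.602   0.1975] F [ 0.04  0.1  -0.32] open 0.0853
shift mm [ 297.6 -127.   -22.4] turn [-5.000e-02 -3.000e-02 -4.048e+01]
t 0.1 pos [ 0.1672 -0.602   0.1975] F [ 0.04  0.1  -0.32] open 0.0853
shift mm [ 504.8 -349.7  -22.1] turn [-5.000e-02 -4.000e-02 -6.448e+01]
```

```bash
python3 -m creep '[[[0.06,-0.025,-0.022],[0,0,-8],0.06],[[0.12,-0.051,-0.022],[0,0,-16],0.06],[[0.18,-0.076,-0.022],[0,0,-24],0.06],[[0.24,-0.102,-0.022],[0,0,-32],0.06],[[0.298,-0.127,-0.022],[0,0,-40],0.06]]'; python3 go.py 0.56 -0.13 0.22 -7
```

```text
time_s: 0.72
eef_pos: [0.4102, -0.4079, 0.2199]
eef_rot: [-2.777, -1.469, 0.0]
ft_force: [-0.1, -1.5, 0.8]
opening: 0.0601
finger_force: 0.0
t 0.725 pos [ 0.4102 -0.4079  0.2199] F [-0.06 -1.5   0.84] open 0.0601
shift mm [ 3.14e+02 -3.25e+01 -1.00e-01] turn [-1.000e-02 -0.000e+00 -2.723e+01]
```

```bash
python3 -m creep '[[[0.06,-0.006,0],[0,0,-5.4],0.06],[[0.12,-0.013,0],[0,0,-10.8],0.06],[[0.18,-0.019,0],[0,0,-16],0.06],[[0.24,-0.026,0],[0,0,-22],0.06],[[0.304,-0.032,0],[0,0,-27],0.06]]'; python3 go.py 0.51 0.14 0.20 19.6
```

```text
time_s: 1.35
eef_pos: [0.5543, -0.1404, 0.2199]
eef_rot: [-2.359, -2.075, 0.0]
ft_force: [1.7, -1.1, -0.1]
opening: 0.06
finger_force: 0.0
t 1.35 pos [ 0.5543 -0.1404  0.2199] F [ 1.65 -1.13 -0.14] open 0.06
shift mm [272.5 -79.7  19.9] turn [-1.000e-02  0.000e+00 -2.692e+01]
```

```bash
python3 -c "
from workcell import ctrl;print(ctrl.read_camera('wrist')['hand_eye'])"
```

```text
[[-1.51148749e-04 -9.48100543e-01 -3.17970656e-01  8.19595656e-02]
 [ 9.99999989e-01 -1.44875112e-04 -4.33768804e-05  6.37326557e-04]
 [-4.94039070e-06 -3.17970659e-01  9.48100554e-01 -1.75923295e-01]
 [ 0.00000000e+00  0.00000000e+00  0.00000000e+00  1.00000000e+00]]
```

```bash
python3 -m creep '[[[0.052,-0.015,0],[0,0,-5.4],0.06],[[0.104,-0.03,0],[0,0,-10.8],0.06],[[0.156,-0.045,0],[0,0,-16],0.06],[[0.208,-0.06,0.01],[0,0,-22],0.06],[[0.262,-0.077,0.02],[0,0,-27],0.06]]'; python3 -m creep '[[[0,0,0],[0,0,0],0.06],[[0,0,0],[0,0,0],0.06]]'
python3 - <<'E'
from h import *
c,P,o=cam('wrist','w1.png');np.savez('w.npz',P=P)
print(o['ft_force'],o['eef_pos'])
q=P.reshape(-1,3);q=q[~np.isnan(q).any(1)]
q=q[np.hypot(q[:,0]-.514,q[:,1]-.151)<.09]
C=lambda a:np.ascontiguousarray(a[:,:2],dtype=np.float32)
t=q[abs(q[:,2]-.03)<.005];print(cv2.minAreaRect(C(t)),np.median(t[:,2]))
for s in((.5006,.1887),(.5274,.1133)):
    w=q[(np.hypot(q[:,0]-s[0],q[:,1]-s[1])<.02)&(q[:,2]>.045)&(q[:,2]<.09)]
    tp=w[w[:,2]>np.percentile(w[:,2],98)-.003];print(len(w),np.median(tp,0),C(tp).shape,cv2.minEnclosingCircle(C(tp)),tp[:,2].max())
E
python3 go.py 0.5006 0.1887 0.034 19.6
```

```text
time_s: 2.02
eef_pos: [0.5111, 0.1291, 0.1997]
eef_rot: [1.809, 2.568, 0.0]
ft_force: [0.1, 0.3, 0.3]
opening: 0.0599
finger_force: 0.0
time_s: 2.28
eef_pos: [0.5116, 0.1274, 0.1999]
eef_rot: [1.813, 2.566, -0.001]
ft_force: [-0.1, -0.2, -0.3]
opening: 0.0602
finger_force: 0.0
[-0.12985867 -0.16730448 -0.32028048] [0.51159276 0.12737486 0.19992381]
((0.5142017602920532, 0.15226894617080688), (0.05004296824336052, 0.1296592652797699), 19.526302337646484) 0.030022157007249153
223 [0.50095872 0.19005098 0.06771877] (176, 2) ((0.5013366341590881, 0.18933850526809692), 0.006300486624240875) 0.06962376499225989
240 [0.52720514 0.11499624 0.06384305] (149, 2) ((0.5275244116783142, 0.1143188625574112), 0.006488081067800522) 0.06570443838333465
t 2.325 pos [0.5118 0.1269 0.2   ] F [-0.18  0.11  0.7 ] open 0.0597
shift mm [ 62.1  10.  166. ] turn [ 0.    0.02 -0.14]
```

View pics/w1.png

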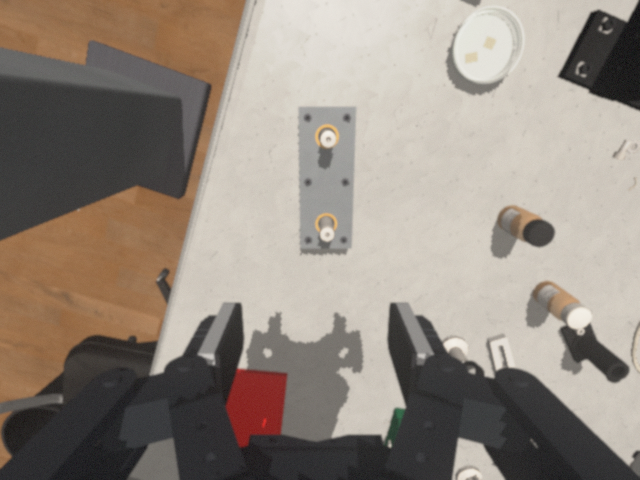

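The wrist view shows the block with its posts at (328,138) and (327,233), clear of the bystanders, and the measured block centre, size and heights agree with the given values. I'll take the nearer post (0.5275, 0.1144) first.

```bash
python3 go.py 0.5275 0.1144 0.035 19.5
```

```text
t 2.325 pos [0.5118 0.1269 0.2   ] F [-0.18  0.11  0.7 ] open 0.0597
shift mm [-16.9  10.7 165. ] turn [ 0.    0.02 -0.04]
```

```bash
python3 -m creep '[[[-0.017,0.0107,0.03],[0,0,0],0.05],[[-0.017,0.0107,0.08],[0,0,0],0.05],[[-0.017,0.0107,0.12],[0,0,0],0.05],[[-0.017,0.0107,0.15],[0,0,0],0.05],[[-0.017,0.0107,0.165],[0,0,0],0.05]]' 40;  python3 -m creep '[[[0,0,0],[0,0,0],0.05],[[0,0,0],[0,0,0],0.04]]'; python3 go.py 0.5275 0.1144 0.035 19.5
```

```text
time_s: 2.95
eef_pos: [0.5273, 0.1137, 0.0337]
eef_rot: [-1.815, -2.563, 0.002]
ft_force: [-0.4, -0.2, 0.8]
opening: 0.0503
finger_force: 0.0
time_s: 3.2
eef_pos: [0.528, 0.1149, 0.036]
eef_rot: [1.813, 2.564, 0.002]
ft_force: [-0.2, -0.1, 0.3]
opening: 0.0399
finger_force: 0.0
t 3.2 pos [0.528  0.1149 0.036 ] F [-0.24 -0.1   0.31] open 0.0399
shift mm [-0.3 -0.6  1. ] turn [ 0.09  0.03 -0.01]
```

```bash
python3 -m creep '[[[0,-0.0005,0],[0,0,0],0.03],[[0,-0.0005,0],[0,0,0],0.016],[[0,-0.0005,0],[0,0,0],0.008],[[0,-0.0005,0],[0,0,0],0.004],[[0,-0.0005,0],[0,0,0],0.004]]' 60;  python3 -m creep '[[[0,0,0],[0,0,0],0.0],[[0,0,0],[0,0,0],0.0]]'
```

```text
time_s: 3.82
eef_pos: [0.5269, 0.1149, 0.035]
eef_rot: [1.813, 2.566, -0.0]
ft_force: [0.1, 0.0, 0.1]
opening: 0.0041
finger_force: 0.0
time_s: 4.08
eef_pos: [0.5269, 0.1149, 0.035]
eef_rot: [1.813, 2.566, -0.0]
ft_force: [0.8, 0.4, 0.1]
opening: -0.0002
finger_force: 0.0
```

The fingers shut with nothing between them, so I'll look.

Run:
```python
from h import *
c,P,o=cam('wrist','w2.png')
print(o['eef_pos'],o['finger_force'])
c,P,o=cam('scene','s2.png')
im=cv2.imread('pics/s2.png')[260:460,220:440];cv2.imwrite('pics/s2c.png',cv2.resize(im,None,fx=2.5,fy=2.5))
```

```text
[0.52685345 0.11491998 0.03495941] 0.0
```

View pics/w2.png

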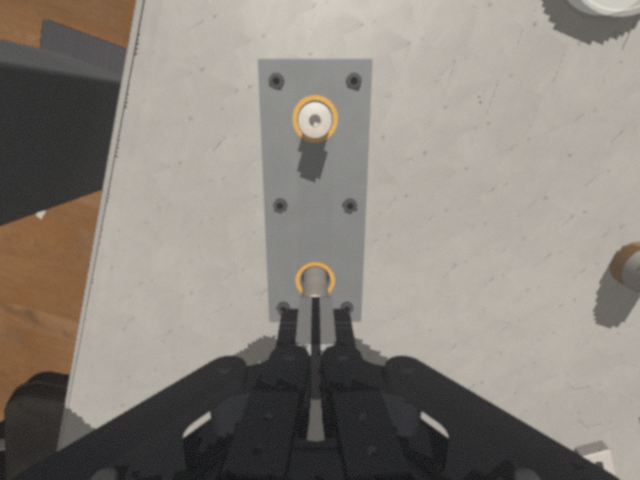

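View pics/s2c.png

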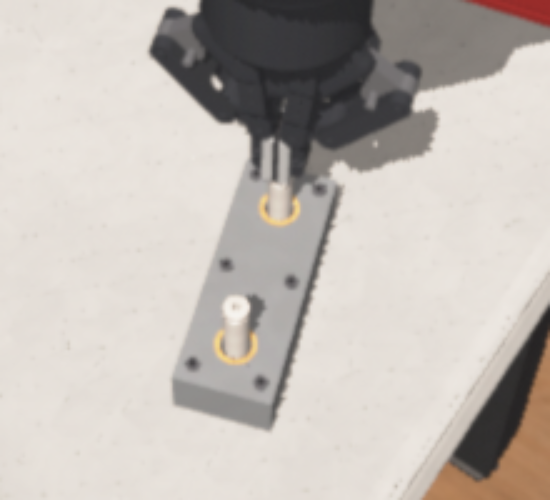

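The wrist view shows the shut tips at about (315,310), next to the post at (315,280). I'll use depth to see where the tips and post really are.

Run:
```python
from h import *
c,P,o=cam('wrist')
H=np.array(c['hand_eye']);K=np.array(c['camera_matrix'])
W=R.from_rotvec(o['eef_rot']);
def px(p): q=np.linalg.inv(H)@np.r_[p,1];q=K@q[:3];return np.round(q[:2]/q[2])
print('tcp px',px(np.zeros(3)),'grasp',px([0,0,-.019]))
for n,s in(('postB top',(.5275,.1144,.064)),('postB base',(.5275,.1144,.03)),('A top',(.5012,.1892,.0677))): print(n,px(W.inv().apply(np.array(s)-o['eef_pos'])))
for v in range(262,350,6): print(v,[np.round(P[v,u],4).tolist() for u in(302,315,328)])
S,Q,_=cam('scene')
for (u,v) in((330,323),(332,330),(331,337),(332,343),(314,384)): print('scene',u,v,np.round(Q[v,u],4))
```

```text
tcp px [314. 282.] grasp [314. 299.]
postB top [315. 312.]
postB base [315. 279.]
A top [315. 122.]
262 [[0.518, 0.1215, 0.0304], [0.5243, 0.1236, 0.0301], [0.5305, 0.1261, 0.0308]]
268 [[0.519, 0.1185, 0.0308], [0.5254, 0.1205, 0.0303], [0.5317, 0.1228, 0.0304]]
274 [[0.5203, 0.1145, 0.0289], [0.5255, 0.1203, 0.0375], [0.533, 0.1193, 0.0296]]
280 [[0.5216, 0.1106, 0.0274], [0.5255, 0.1203, 0.0445], [0.5345, 0.1154, 0.028]]
286 [[0.5225, 0.1082, 0.0294], [0.5255, 0.1203, 0.0512], [0.5353, 0.113, 0.0299]]
292 [[0.5213, 0.1137, 0.0477], [0.5254, 0.1207, 0.0584], [0.5364, 0.1099, 0.0303]]
298 [[0.5187, 0.1238, 0.074], [0.5235, 0.126, 0.0749], [0.5286, 0.1272, 0.0738]]
304 [[0.5187, 0.1244, 0.0802], [0.5237, 0.1255, 0.079], [0.5284, 0.1273, 0.0793]]
310 [[0.5192, 0.1235, 0.083], [0.5238, 0.1252, 0.0832], [0.5283, 0.1273, 0.084]]
316 [[0.5192, 0.124, 0.0883], [0.5237, 0.1256, 0.0884], [0.5281, 0.1273, 0.0885]]
322 [[0.5194, 0.1238, 0.0921], [0.5238, 0.1253, 0.092], [0.5278, 0.1277, 0.0935]]
328 [[0.5194, 0.1241, 0.0966], [0.5237, 0.1256, 0.0964], [0.528, 0.127, 0.0962]]
334 [[0.5194, 0.1246, 0.101], [0.5238, 0.1253, 0.0997], [0.5279, 0.1268, 0.0998]]
340 [[0.5196, 0.1243, 0.1039], [0.5237, 0.1256, 0.1038], [0.5277, 0.1271, 0.1039]]
346 [[0.5195, 0.1252, 0.1086], [0.5242, 0.1242, 0.105], [0.5279, 0.1263, 0.1061]]
scene 330 323 [0.5231 0.1241 0.0919]
scene 332 330 [0.5205 0.123  0.0773]
scene 331 337 [0.5236 0.1199 0.0547]
scene 332 343 [0.5221 0.1193 0.0412]
scene 314 384 [0.5    0.1891 0.0634]
```

Both cameras put the shut fingertips at about z = 0.072 while the reported TCP is at 0.035. The real tips are therefore about 37 mm short of the stated TCP, and I'll allow for that: open, then go 35 mm lower.

```bash
python3 -m creep '[[[0,0,0],[0,0,0],0.04],[[0,0,0],[0,0,0],0.04],[[0,0,0],[0,0,0],0.04],[[0,0,0.01],[0,0,0],0.04],[[0,0,0.02],[0,0,0],0.04]]' 60;  python3 -m creep '[[[0,0,0.005],[0,0,0],0.04],[[0,0,0.010],[0,0,0],0.04],[[0,0,0.015],[0,0,0],0.04],[[0,0,0.015],[0,0,0],0.04]]'
python3 - <<'E'
from h import *
c,P,o=cam('wrist','w3.png')
S,Q,_=cam('scene')
print(o['eef_pos'],o['ft_force'])
# lowest finger points near the post, above the block, by scene camera
q=Q.reshape(-1,3);q=q[~np.isnan(q).any(1)];W=R.from_rotvec(o['eef_rot']);t=W.inv().apply(q-o['eef_pos'])
m=(abs(t[:,0])<.016)&(abs(t[:,1])>.012)&(abs(t[:,1])<.045)&(q[:,2]>.034)&(q[:,2]<.12)
print(m.sum(),np.percentile(q[m,2],[0,2,5,20]))
E
```

```text
time_s: 4.9
eef_pos: [0.5267, 0.1149, 0.0142]
eef_rot: [-1.813, -2.566, 0.0]
ft_force: [0.6, 0.5, 0.3]
opening: 0.0398
finger_force: 0.0
time_s: 5.4
eef_pos: [0.5267, 0.1149, -0.0003]
eef_rot: [-1.813, -2.566, 0.001]
ft_force: [0.3, 0.2, -0.5]
opening: 0.0401
finger_force: 0.0
[ 5.26704003e-01  1.14876512e-01 -3.39587035e-04] [ 0.25563694  0.15522726 -0.53098761]
1113 [0.03404489 0.04025923 0.04418758 0.05884179]
```

View pics/w3.png

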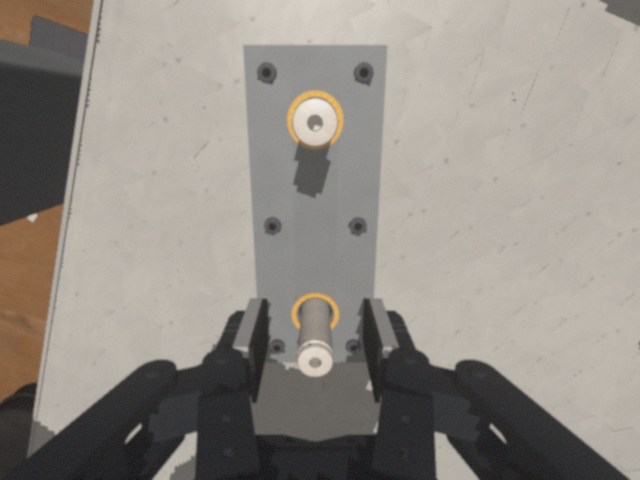

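The post, with its top at (315,360), now stands centred between the pads, so I'll close.

```bash
python3 -m creep '[[[0,0,0],[0,0,0],0.025],[[0,0,0],[0,0,0],0.016],[[0,0,0],[0,0,0],0.010],[[0,0,0],[0,0,0],0.005],[[0,0,0],[0,0,0],0.0]]' 60;  python3 -m creep '[[[0,0,0],[0,0,0],0.0],[[0,0,0],[0,0,0],0.0],[[0,0,0],[0,0,0],0.0]]'
```

```text
time_s: 6.12
eef_pos: [0.5269, 0.1149, 0.0003]
eef_rot: [1.813, 2.565, 0.0]
ft_force: [-0.9, -0.2, 6.2]
opening: 0.0109
finger_force: 58.4
time_s: 6.5
eef_pos: [0.5269, 0.1149, 0.0003]
eef_rot: [1.813, 2.566, 0.0]
ft_force: [-0.6, -0.1, 5.6]
opening: 0.0109
finger_force: 58.4
```

```bash
python3 -m creep '[[[0,0,-0.0005],[0,0,0],0.0],[[0,0,-0.001],[0,0,0],0.0],[[0,0,-0.001],[0,0,0],0.0]]';python3 -m creep '[[[0,0,-0.0005],[0,0,0],0.0],[[0,0,-0.001],[0,0,0],0.0],[[0,0,-0.001],[0,0,0],0.0]]'
```

```text
time_s: 6.88
eef_pos: [0.5266, 0.1149, 0.0006]
eef_rot: [-1.813, -2.565, 0.001]
ft_force: [-0.1, -0.6, -5.6]
opening: 0.0111
finger_force: 58.4
time_s: 7.25
eef_pos: [0.5267, 0.1149, 0.0019]
eef_rot: [-1.813, -2.566, 0.0]
ft_force: [-0.3, -0.0, -6.0]
opening: 0.0106
finger_force: 58.4
```

```bash
for i in 1; do python3 -m creep '[[[0,0,-0.0005],[0,0,0],0.0],[[0,0,-0.001],[0,0,0],0.0],[[0,0,-0.001],[0,0,0],0.0]]'; done
```

```text
time_s: 7.62
eef_pos: [0.5269, 0.1149, 0.0031]
eef_rot: [1.813, 2.566, 0.0]
ft_force: [-0.4, 0.4, -5.0]
opening: 0.0108
finger_force: 58.4
```

```bash
python3 -m creep '[[[0,0,-0.0005],[0,0,0],0.0],[[0,0,-0.0008],[0,0,0],0.0],[[0,0,-0.0008],[0,0,0],0.0]]'
```

```text
time_s: 8.0
eef_pos: [0.5269, 0.1149, 0.0038]
eef_rot: [1.813, 2.566, -0.0]
ft_force: [-1.3, -0.5, -5.5]
opening: 0.0106
finger_force: 58.4
```

```bash
python3 -m creep '[[[0,0,-0.0005],[0,0,0],0.0],[[0,0,-0.0005],[0,0,0],0.0]]';  python3 -m creep '[[[0,0,-0.0005],[0,0,0],0.0],[[0,0,-0.0005],[0,0,0],0.0]]'
```

```text
time_s: 8.25
eef_pos: [0.5269, 0.1149, 0.0043]
eef_rot: [1.813, 2.566, 0.0]
ft_force: [0.1, 1.5, -4.6]
opening: 0.0108
finger_force: 58.4
time_s: 8.5
eef_pos: [0.5269, 0.1149, 0.0048]
eef_rot: [1.813, 2.566, -0.0]
ft_force: [-1.2, -0.2, -4.6]
opening: 0.0105
finger_force: 58.4
```

```bash
python3 -m creep '[[[0,0,-0.0005],[0,0,0],0.0],[[0,0,-0.0005],[0,0,0],0.0]]';  python3 -m creep '[[[0,0,-0.0005],[0,0,0],0.0],[[0,0,-0.0005],[0,0,0],0.0]]'
```

```text
time_s: 8.75
eef_pos: [0.5269, 0.1149, 0.0053]
eef_rot: [1.813, 2.566, -0.0]
ft_force: [-0.6, 0.5, -4.3]
opening: 0.0111
finger_force: 58.4
time_s: 9.0
eef_pos: [0.5269, 0.1149, 0.0058]
eef_rot: [1.813, 2.566, 0.0]
ft_force: [-1.1, 0.5, -4.9]
opening: 0.0108
finger_force: 58.4
```

After 5.5 mm it still slides with a steady 5 N or so of drag, so this post is not held. I'll draw it out and take it to the tray.

```bash
python3 -m creep '[[[0,0,-0.003],[0,0,0],0.0],[[0,0,-0.006],[0,0,0],0.0],[[0,0,-0.009],[0,0,0],0.0],[[0,0,-0.012],[0,0,0],0.0],[[0,0,-0.017],[0,0,0],0.0]]';  python3 -m creep '[[[0,0,-0.015],[0,0,0],0.0],[[0,0,-0.035],[0,0,0],0.0],[[0,0,-0.065],[0,0,0],0.0],[[0,0,-0.08],[0,0,0],0.0],[[0,0,-0.08],[0,0,0],0.0]]'; python3 go.py 0.506 -0.154 0.10 -10
```

```text
time_s: 9.62
eef_pos: [0.527, 0.1149, 0.0232]
eef_rot: [1.813, 2.566, 0.0]
ft_force: [0.2, 0.3, -0.9]
opening: 0.0108
finger_force: 58.6
time_s: 10.25
eef_pos: [0.5272, 0.115, 0.1038]
eef_rot: [1.812, 2.564, 0.002]
ft_force: [0.5, -1.1, -1.2]
opening: 0.0105
finger_force: 58.6
t 10.25 pos [0.5272 0.115  0.1038] F [ 0.46 -1.08 -1.23] open 0.0105
shift mm [-246.4 -109.9    3.8] turn [ 0.13  0.   29.52]
```

```bash
python3 -m creep '[[[-0.02,-0.009,0],[0,0,3],0.0],[[-0.05,-0.022,0],[0,0,6],0.0],[[-0.085,-0.038,0],[0,0,11],0.0],[[-0.12,-0.054,0],[0,0,15],0.0],[[-0.155,-0.069,0],[0,0,20],0.0]]';  python3 go.py 0.506 -0.154 0.10 -10
```

```text
time_s: 10.88
eef_pos: [0.5129, -0.0553, 0.1018]
eef_rot: [-2.233, -2.208, 0.001]
ft_force: [0.4, 0.4, -0.4]
opening: 0.0111
finger_force: 58.6
t 10.875 pos [ 0.5129 -0.0553  0.1018] F [ 0.37  0.45 -0.35] open 0.0111
shift mm [-98.7  -5.8   1.8] turn [-0.09 -0.01  9.37]
```

```bash
python3 -m creep '[[[-0.03,-0.002,0],[0,0,3],0.0],[[-0.06,-0.003,0],[0,0,6],0.0],[[-0.08,-0.004,0],[0,0,9],0.0],[[-0.092,-0.004,0],[0,0,9],0.0],[[-0.092,-0.004,0],[0,0,9],0.0]]';  python3 -m creep '[[[0,0,0.02],[0,0,0],0.0],[[0,0,0.04],[0,0,0],0.0],[[0,0,0.06],[0,0,0],0.0],[[0,0,0.07],[0,0,0],0.0],[[0,0,0.07],[0,0,0],0.0]]'
python3 - <<'E'
from h import *
c,P,o=cam('wrist','w4.png');S,Q,_=cam('scene','s4.png');D,T,_=cam('side','d4.png')
print(o['eef_pos'],o['ft_force'])
for n,q in(('w',P),('scene',Q),('side',T)):
    q=q.reshape(-1,3);q=q[~np.isnan(q).any(1)];W=R.from_rotvec(o['eef_rot']);t=W.inv().apply(q-o['eef_pos'])
    m=(abs(t[:,0])<.011)&(abs(t[:,1])<.0066)&(q[:,2]>.008)&(q[:,2]<.12)
    if m.sum(): print(n,m.sum(),np.percentile(q[m,2],[0,2,5,20,98]))
a=cv2.imread('pics/d4.png')[220:380,170:330];b=cv2.imread('pics/w4.png')
cv2.imwrite('pics/c4.png',cv2.resize(a,None,fx=3,fy=3))
E
```

```text
time_s: 11.5
eef_pos: [0.5087, -0.1464, 0.1025]
eef_rot: [-2.397, -2.03, 0.0]
ft_force: [0.3, 0.8, -1.0]
opening: 0.0108
finger_force: 58.6
time_s: 12.12
eef_pos: [0.5087, -0.1456, 0.0325]
eef_rot: [-2.396, -2.031, 0.001]
ft_force: [0.2, 0.7, -0.2]
opening: 0.0109
finger_force: 58.6
[ 0.50868776 -0.14562979  0.03245206] [ 0.19451189  0.66600987 -0.21579674]
w 3173 [0.04642493 0.0494064  0.05310026 0.07052991 0.10813254]
scene 248 [0.04550128 0.04652864 0.0500592  0.06093156 0.11172563]
side 296 [0.045537   0.04860729 0.04976697 0.06237113 0.11426463]
```

View pics/c4.png

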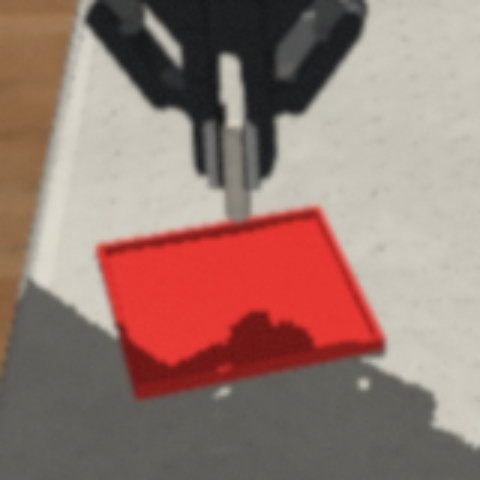

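The side crop shows the post held upright at (237,190). Its bottom is at about z = 0.046, over the tray within 9 mm of its centre. Lowering by 43 mm.

```bash
python3 -m creep '[[[0,-0.002,0.015],[0,0,0],0.0],[[0,-0.002,0.03],[0,0,0],0.0],[[0,-0.002,0.037],[0,0,0],0.0],[[0,-0.002,0.0395],[0,0,0],0.0],[[0,-0.002,0.041],[0,0,0],0.0]]';  python3 -m creep '[[[0,0,0.0005],[0,0,0],0.0],[[0,0,0.001],[0,0,0],0.0],[[0,0,0.001],[0,0,0],0.0]]'
```

```text
time_s: 12.9
eef_pos: [0.5069, -0.1459, -0.0083]
eef_rot: [2.397, 2.03, -0.0]
ft_force: [0.9, 0.7, -0.5]
opening: 0.0109
finger_force: 58.6
time_s: 13.28
eef_pos: [0.5069, -0.1459, -0.0091]
eef_rot: [2.397, 2.03, 0.0]
ft_force: [0.3, -0.3, -0.4]
opening: 0.0107
finger_force: 58.6
```

```bash
python3 -m creep '[[[0,0,0.0005],[0,0,0],0.0],[[0,0,0.0005],[0,0,0],0.0]]';  python3 -m creep '[[[0,0,0.0005],[0,0,0],0.0],[[0,0,0.0005],[0,0,0],0.0]]'
```

```text
time_s: 13.52
eef_pos: [0.5068, -0.1459, -0.0097]
eef_rot: [2.397, 2.03, -0.0]
ft_force: [-0.7, 0.0, 0.2]
opening: 0.0109
finger_force: 58.6
time_s: 13.78
eef_pos: [0.5068, -0.1459, -0.0103]
eef_rot: [2.397, 2.03, -0.0]
ft_force: [-0.9, -0.5, -0.8]
opening: 0.011
finger_force: 58.6
```

```bash
python3 -m creep '[[[0,0,0.0005],[0,0,0],0.0],[[0,0,0.0005],[0,0,0],0.0]]';  python3 -m creep '[[[0,0,0.0005],[0,0,0],0.0],[[0,0,0.0005],[0,0,0],0.0]]'
```

```text
time_s: 14.02
eef_pos: [0.5068, -0.1459, -0.0107]
eef_rot: [2.397, 2.03, -0.0]
ft_force: [-0.0, -0.3, 1.1]
opening: 0.011
finger_force: 58.7
time_s: 14.28
eef_pos: [0.5069, -0.1459, -0.0107]
eef_rot: [2.397, 2.03, 0.0]
ft_force: [-1.3, 0.3, 6.9]
opening: 0.0111
finger_force: 59.7
```

In contact with the tray floor at 7 N. Releasing in small steps.

```bash
python3 -m creep '[[[0,0,0],[0,0,0],0.012],[[0,0,0],[0,0,0],0.014],[[0,0,0],[0,0,0],0.018],[[0,0,0],[0,0,0],0.03],[[0,0,0],[0,0,0],0.04]]' 20;  python3 -m creep '[[[0,0,0],[0,0,0],0.045],[[0,0,-0.02],[0,0,0],0.05],[[0,0,-0.05],[0,0,0],0.05],[[0,0,-0.09],[0,0,0],0.05],[[0,0,-0.11],[0,0,0],0.05]]'; python3 go.py 0.5012 0.1892 0.10 19.5
python3 - <<'E'
from h import *
D,T,_=cam('side','d5.png')
a=cv2.imread('pics/d5.png')[220:380,170:330];cv2.imwrite('pics/c5.png',cv2.resize(a,None,fx=3,fy=3))
q=T.reshape(-1,3);q=q[~np.isnan(q).any(1)];t=q-np.array([.5069,-.1459,0])
m=(np.hypot(t[:,0],t[:,1])<.03)&(q[:,2]>.008)&(q[:,2]<.06);q=q[m]
for a in(.01,.02,.03,.04,.05): w=q[abs(q[:,2]-a)<.005];print(a,len(w),w.mean(0).round(4))
print(q[:,2].max())
E
```

```text
time_s: 14.9
eef_pos: [0.5068, -0.1459, -0.0113]
eef_rot: [-2.397, -2.03, 0.0]
ft_force: [0.0, 0.6, -0.4]
opening: 0.0401
finger_force: 0.0
time_s: 15.52
eef_pos: [0.5073, -0.146, 0.1007]
eef_rot: [2.396, 2.029, 0.001]
ft_force: [0.5, -0.2, -1.2]
opening: 0.0501
finger_force: 0.0
t 15.525 pos [ 0.5073 -0.146   0.1007] F [ 0.5  -0.16 -1.18] open 0.0501
shift mm [329.7 -61.2   0.4] turn [  0.11   0.06 -28.98]
0.01 34 [ 0.509  -0.1532  0.0113]
0.02 46 [ 0.5089 -0.1534  0.0195]
0.03 49 [ 0.5088 -0.1536  0.03  ]
0.04 50 [ 0.509  -0.153   0.0397]
0.05 69 [ 0.509  -0.1508  0.0498]
0.05380855585082961
```

View pics/c5.png

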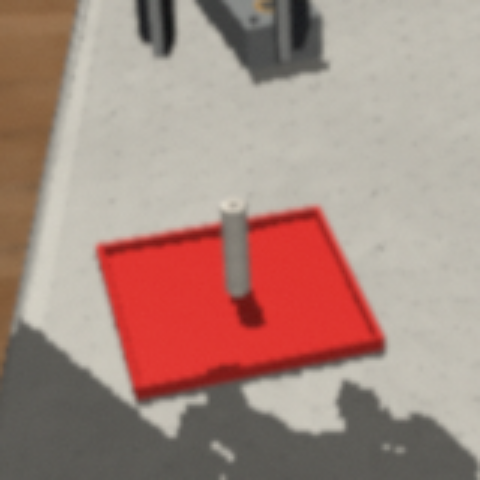

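The post stands upright in the tray, with its base at (237,293) in the crop and its top at z = 0.053. Now the other post.

```bash
python3 -m creep '[[[0.03,-0.006,0],[0,0,-3],0.05],[[0.075,-0.014,0],[0,0,-7],0.05],[[0.12,-0.022,0],[0,0,-11],0.05],[[0.165,-0.03,0],[0,0,-15],0.05],[[0.21,-0.038,0],[0,0,-19],0.05]]';  python3 -m creep '[[[0.035,-0.017,0],[0,0,-3],0.05],[[0.07,-0.034,0],[0,0,-6],0.05],[[0.1,-0.048,0],[0,0,-10],0.04],[[0.121,-0.06,0],[0,0,-10],0.04],[[0.121,-0.06,0],[0,0,-10],0.04]]'; python3 go.py 0.5012 0.1892 0.003 19.5
```

```text
time_s: 16.2
eef_pos: [0.5037, 0.069, 0.0983]
eef_rot: [-2.027, -2.4, 0.0]
ft_force: [0.5, -0.1, 0.3]
opening: 0.0502
finger_force: 0.0
time_s: 16.82
eef_pos: [0.4239, 0.1777, 0.0985]
eef_rot: [-1.81, -2.567, 0.001]
ft_force: [0.7, -0.1, 0.4]
opening: 0.04
finger_force: 0.0
t 16.825 pos [0.4239 0.1777 0.0985] F [ 0.7  -0.11  0.44] open 0.04
shift mm [-15.2  76.8  95.4] turn [-0.04 -0.    0.13]
```

```bash
python3 -m creep '[[[-0.005,0.03,0],[0,0,0],0.04],[[-0.015,0.06,0],[0,0,0],0.04],[[-0.015,0.077,0],[0,0,0],0.04],[[-0.015,0.077,0],[0,0,0],0.04],[[-0.015,0.077,0],[0,0,0],0.04]]'
python3 - <<'E'
from h import *
c,P,o=cam('wrist','w6.png');W=R.from_rotvec(o['eef_rot'])
q=P.reshape(-1,3);q=q[~np.isnan(q).any(1)]
w=q[(np.hypot(q[:,0]-.5012,q[:,1]-.1892)<.02)&(q[:,2]>.06)&(q[:,2]<.075)]
e,r=cv2.minEnclosingCircle(np.ascontiguousarray(w[:,:2],dtype=np.float32));print(len(w),e,r,np.median(w,0))
E
python3 go.py 0.5012 0.1892 0.003 19.5
```

```text
time_s: 17.45
eef_pos: [0.5018, 0.1879, 0.0984]
eef_rot: [-1.813, -2.565, 0.001]
ft_force: [0.1, 0.7, 0.1]
opening: 0.0399
finger_force: 0.0
423 (0.5006595849990845, 0.18983472883701324) 0.006652317475527525 [0.50057162 0.19108179 0.06740866]
t 17.5 pos [0.5017 0.1881 0.0986] F [-0.2  -0.31  0.65] open 0.0403
shift mm [ 1.3 -0.  95.6] turn [-0.05  0.    0.  ]
```

```bash
python3 -m creep '[[[0.001,0,0.025],[0,0,0],0.04],[[0.001,0,0.05],[0,0,0],0.04],[[0.001,0,0.075],[0,0,0],0.04],[[0.001,0,0.09],[0,0,0],0.04],[[0.001,0,0.0955],[0,0,0],0.04]]';  python3 -m creep '[[[0,0,0],[0,0,0],0.035],[[0,0,0],[0,0,0],0.025],[[0,0,0],[0,0,0],0.018],[[0,0,0],[0,0,0],0.013],[[0,0,0],[0,0,0],0.008]]' 60; python3 -m creep '[[[0,0,0],[0,0,0],0.0],[[0,0,0],[0,0,0],0.0],[[0,0,0],[0,0,0],0.0]]'
```

```text
time_s: 18.12
eef_pos: [0.5017, 0.1894, 0.0028]
eef_rot: [-1.812, -2.565, 0.001]
ft_force: [0.0, 0.1, 0.3]
opening: 0.0403
finger_force: 0.0
time_s: 18.75
eef_pos: [0.5005, 0.189, 0.0033]
eef_rot: [-1.811, -2.565, 0.004]
ft_force: [-5.6, -3.6, 2.1]
opening: 0.0109
finger_force: 58.4
time_s: 19.12
eef_pos: [0.5005, 0.189, 0.0033]
eef_rot: [-1.812, -2.564, 0.004]
ft_force: [-5.6, -3.0, 1.6]
opening: 0.0109
finger_force: 58.4
```

```bash
python3 -m creep '[[[0,-0.0005,0],[0,0,0],0.0],[[0,-0.001,0],[0,0,0],0.0],[[0,-0.001,0],[0,0,0],0.0]]'; python3 -m creep '[[[0,0,-0.0005],[0,0,0],0.0],[[0,0,-0.0005],[0,0,0],0.0]]'
```

```text
time_s: 19.5
eef_pos: [0.5005, 0.189, 0.0033]
eef_rot: [-1.812, -2.565, 0.001]
ft_force: [-4.1, -2.2, 1.8]
opening: 0.0108
finger_force: 58.5
time_s: 19.75
eef_pos: [0.5006, 0.1889, 0.0036]
eef_rot: [-1.812, -2.565, 0.002]
ft_force: [-4.4, -1.5, -0.6]
opening: 0.0109
finger_force: 58.4
```

```bash
python3 -m creep '[[[0,0,-0.0005],[0,0,0],0.0],[[0,0,-0.0005],[0,0,0],0.0]]'
```

```text
time_s: 20.0
eef_pos: [0.5005, 0.1889, 0.0039]
eef_rot: [-1.812, -2.565, 0.002]
ft_force: [-5.3, -2.7, -3.2]
opening: 0.0107
finger_force: 58.4
```

```bash
python3 -m creep '[[[0,-0.001,-0.0005],[0,0,0],0.0],[[0,-0.001,-0.0005],[0,0,0],0.0]]'
```

```text
time_s: 20.25
eef_pos: [0.5005, 0.1889, 0.0048]
eef_rot: [1.813, 2.565, 0.001]
ft_force: [-1.6, -0.1, -3.8]
opening: 0.0109
finger_force: 58.4
```

```bash
python3 -m creep '[[[0,0,-0.0005],[0,0,0],0.0],[[0,0,-0.0005],[0,0,0],0.0]]'
```

```text
time_s: 20.5
eef_pos: [0.5004, 0.1889, 0.0052]
eef_rot: [1.813, 2.565, 0.001]
ft_force: [1.0, 0.8, -8.0]
opening: 0.0103
finger_force: 58.4
```

```bash
python3 -m creep '[[[0,0,-0.0005],[0,0,0],0.0],[[0,0,-0.0005],[0,0,0],0.0]]'
```

```text
time_s: 20.75
eef_pos: [0.5004, 0.1889, 0.0056]
eef_rot: [1.813, 2.565, 0.0]
ft_force: [0.9, 1.9, -11.8]
opening: 0.0109
finger_force: 58.3
```

It goes tight, with a drag of about 4 N and about 4 N per half millimetre. I'll go up to about 19 N total.

```bash
python3 -m creep '[[[0,0,-0.0005],[0,0,0],0.0],[[0,0,-0.0005],[0,0,0],0.0]]'
```

```text
time_s: 21.0
eef_pos: [0.5003, 0.1888, 0.0061]
eef_rot: [1.813, 2.566, 0.0]
ft_force: [2.3, 2.2, -15.1]
opening: 0.0108
finger_force: 58.3
```

```bash
python3 -m creep '[[[0,0,-0.0003],[0,0,0],0.0],[[0,0,-0.0003],[0,0,0],0.0]]'
```

```text
time_s: 21.25
eef_pos: [0.5003, 0.1888, 0.0064]
eef_rot: [1.813, 2.566, 0.0]
ft_force: [4.0, 1.7, -18.5]
opening: 0.011
finger_force: 58.3
```

```bash
for i in 1; do python3 -m creep '[[[0,0,0],[0,0,0],0.0],[[0,0,0],[0,0,0],0.0],[[0,0,0],[0,0,0],0.0],[[0,0,0],[0,0,0],0.0],[[0,0,0],[0,0,0],0.0]]'; done; python3 -m creep '[[[0,0,0],[0,0,0],0.0],[[0,0,0],[0,0,0],0.0],[[0,0,0],[0,0,0],0.0],[[0,0,0],[0,0,0],0.0],[[0,0,0],[0,0,0],0.0]]'
```

```text
time_s: 21.88
eef_pos: [0.5002, 0.1888, 0.0065]
eef_rot: [1.813, 2.566, 0.0]
ft_force: [4.2, 1.9, -19.9]
opening: 0.0106
finger_force: 58.3
time_s: 22.5
eef_pos: [0.5002, 0.1888, 0.0065]
eef_rot: [1.813, 2.566, 0.0]
ft_force: [4.2, 2.0, -19.9]
opening: 0.0109
finger_force: 58.3
```

Held steadily at 19.9 N total (about 16 N net of drag) for 1.25 s. Now I'll lower it back.

```bash
python3 -m creep '[[[0,0,0.0008],[0,0,0],0.0],[[0,0,0.0016],[0,0,0],0.0],[[0,0,0.0024],[0,0,0],0.0],[[0,0,0.003],[0,0,0],0.0],[[0,0,0.003],[0,0,0],0.0]]'
```

```text
time_s: 23.12
eef_pos: [0.5003, 0.1888, 0.0042]
eef_rot: [1.812, 2.565, 0.001]
ft_force: [1.1, -0.3, 1.2]
opening: 0.0105
finger_force: 60.5
```

```bash
python3 -m creep '[[[0,0,0.0005],[0,0,0],0.0],[[0,0,0.0008],[0,0,0],0.0],[[0,0,0.0008],[0,0,0],0.0]]'; python3 -m creep '[[[0,0,0],[0,0,0],0.012],[[0,0,0],[0,0,0],0.014],[[0,0,0],[0,0,0],0.018],[[0,0,0],[0,0,0],0.03],[[0,0,0],[0,0,0],0.04]]' 20;  python3 -m creep '[[[0,0,0],[0,0,0],0.045],[[0,0,-0.02],[0,0,0],0.05],[[0,0,-0.05],[0,0,0],0.05],[[0,0,-0.09],[0,0,0],0.05],[[0,0,-0.13],[0,0,0],0.05]]'; python3 -m creep '[[[0,0,0],[0,0,0],0.05],[[0,0,0],[0,0,0],0.05]]'
python3 - <<'E'
from h import *
c,P,o=cam('wrist');S,T,_=cam('side')
for q,s in((P,(.5005,.1895)),(T,(.5075,-.150))):
    q=q.reshape(-1,3);q=q[~np.isnan(q).any(1)]
    w=q[(np.hypot(q[:,0]-s[0],q[:,1]-s[1])<.02)&(q[:,2]>.012)&(q[:,2]<.08)];w=w[w[:,2]>w[:,2].max()-.006];print(np.median(w,0),w[:,2].max())
print(o['ft_force'],o['dq'].round(3))
E
```

```text
time_s: 23.5
eef_pos: [0.5003, 0.1888, 0.0028]
eef_rot: [1.813, 2.566, 0.0]
ft_force: [2.0, 0.9, 2.7]
opening: 0.0112
finger_force: 60.6
time_s: 24.12
eef_pos: [0.5001, 0.1888, 0.0027]
eef_rot: [-1.813, -2.566, 0.0]
ft_force: [1.0, 0.2, -0.8]
opening: 0.0399
finger_force: 0.0
time_s: 24.75
eef_pos: [0.4999, 0.1887, 0.1339]
eef_rot: [-1.813, -2.566, 0.001]
ft_force: [-0.4, -0.1, -0.4]
opening: 0.0504
finger_force: 0.0
time_s: 25.0
eef_pos: [0.4998, 0.1887, 0.1322]
eef_rot: [-1.813, -2.565, 0.001]
ft_force: [-0.3, -0.3, 0.2]
opening: 0.0503
finger_force: 0.0
[0.50069243 0.19055624 0.06645569] 0.06820504469629907
[ 0.50923923 -0.15143919  0.05112211] 0.053951456026878175
[-0.27660438 -0.30693985  0.18543419] [-0.001  0.019  0.006  0.001 -0.001  0.001]
```

Both posts are where they should be and the gripper is clear of everything.

```bash
python3 -c "
from workcell import ctrl;print(ctrl.hand_in())"
```

```text
the job is handed in; nothing more can be done
None
```

Job handed in; the hand-in returned no verdict. The held post was pulled at 19.9 N total (about 16 N on the retainer, net of drag) for 1.25 s and is back in its socket. The loose post slid out at about 5 N (so never reached 15 N) and stands upright in the red tray, and I touched none of the bystanders.

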